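# Lift the press in the salad jar

### The arm

A 7-joint arm with a two-finger parallel gripper is mounted at the origin on the work surface. World frame = base frame: x ahead of the robot, y to its left, z up, the work surface at z = 0. Lengths are in m, angles in rad, forces in N, time in s.
With the tool pointing down it reaches from about 0.4 to 0.85 m from the base axis. Payload 10.4 kg.
Tool frame: the origin (TCP) lies on the centre line of the jaws, within the pads' length; the fingertips stand 8 mm ahead of it and the grasp point (between the pads) lies 11 mm behind it (r.finger_overhang is the distance from the TCP to the fingertips, in m); z points along the fingers, y is the line along which they close (so a half turn about z gives the same grasp; the last joint's range is limited). The gripper opens to 87 mm and grips with 3 to 60 N. Pads are 19 mm wide; open, the fingers measure 117 mm over their backs; the gripper's body (75 mm by 190 mm) begins 51 mm behind the grasp point.
Start: joints at [1.274, 0.332, -0.065, 1.46, 0.022, 1.35, -0.088], TCP at [0.169, -0.602, 0.2] pointing down, gripper open.
Joint ranges: [-2.6, 2.6], [-0.5, 2.12], [-1.47, 1.34], [0.16, 2.42], [-1.27, 4.41], [0.06, 2.06], [-2.6, 2.6]. Speed limits (rad/s): [2.22, 2.22, 2.79, 2.79, 3.14, 3.14, 3.14].

### API

Orientations are given as a unit quaternion [x, y, z, w].
In Python, from bench import r, vision gives the robot as it stands.
- The arm moves only by the tool drive_tool, never from a script. Its argument "series" is a list of rows, each a list of 2 entries, a list of its own where there are three numbers: the shift along the world's x, y, z in cm, then the turn about the world's z in degrees. A call has exactly 10 rows; each row shifts and turns the commanded pose from where the row before left it; what a row does not reach is not made up. A row lasts 1/8 s, in which the tool goes at most 62.5 mm and 10.7 degrees, less where a joint would pass 70% of its speed; a pose out of reach is approached as far as the arm can. A call with a gripper value outside its range is refused whole. "hand" is the closure, from 0 (fully open) to 1 (shut), set as the call begins (left out, the last holds). The fingers move at their own pace and stop on an object; "newtons" is the grip in N (left out, the last holds). Time passes only in rows, so rows that do not move let the fingers close, or fill a call up. It gives the time, the measured TCP pose, the force, the opening and the grip force at its end, in the units of the state.
- r.read_state(): the state, without advancing time (a new reading comes with each control period).
- vision.camera(name): name is "scene" or "top" or "wrist"; returns a dict with "color" (480x640x3 uint8, red, green, blue), "intrinsics" (3x3 intrinsics, pixels), "R" (3x3) and "t" (3): a world point X has camera coordinates R X + t; the wrist camera has in their place "mount" (4x4, takes a point from camera to tool coordinates, whose origin is the TCP and whose axes are the flange's). Camera axes: x right, y down, z forward; pixel columns grow to the right and rows downward; lengths in m; the calibration is good to about 2 mm. A picture is of the moment at which its call begins: read the wrist's pose just before it. There is no depth.
- r.close_job(): hands the job in; it is judged then, once.
The state is a dict: "time": time; "joint_positions": joint angles; "joint_vel": joint speeds; "joint_torque": joint torques, N m; "ee_pos": TCP position; "eef_rot": TCP orientation; "ft_force": force on the tool from outside, world axes, zero at the start; "torque": the same for the moment, N m; "width": finger opening in m; "grip_force": force on a finger pad.
Only numpy, scipy, OpenCV 4.12 (cv2) and the standard library are available. Lean on these libraries where they do the work, as an engineer would, in place of code of your own. Each camera call takes 0.05 s, during which the arm holds its last target. There are 200 camera calls.

### The job

Lunch is ready: raise the press in the salad jar, the one with the green knob. Pinch the green knob and turn it anticlockwise (seen from above) as far as it goes, a bit under a quarter turn, keeping your hold on it as it rises, your hand rising with it; then let go and leave it up. Leave the orange-knobbed jar's knob alone and do not shift the blue lunchbox.

Things in the scene. Friction and masses are not known exactly. Their poses are not given: they have to be found in the camera images.
- green_knob (a joint): Turning of the salad jar's green knob, rad: 0 press down, grows anticlockwise seen from above, hard stop at 1.4 (press up); starts at 0 to 0.25. A steep helical cam makes the knob rise straight up as it turns, 25 mm per rad (35 mm over 1.4 rad). Friction about 0.05 N m; it stays where it is left. Fixed glass jar with red balls inside.
- green_grip (a point): Centre of the green grip bar, on the vertical turning axis (z); turns and rises with the knob. Bar 44 mm long along x, 12 mm thick along y (pinch across y from above), 30 mm tall, its top 15 mm above this point. At 0 rad the point is 152 mm over the bench, 27 mm over the white cap; 12 mm are free between bar and cap, but for a 12 mm stem.
- orange_knob (a joint): Turning of the other jar's orange knob, rad; starts at 0 to 0.15, not to be turned. Its jar holds dark brown balls and stands 170 mm or more left or right of the salad jar. Both jars are alike: glass 86 mm across, white cap 92 mm across with its top at 125 mm, grey suction foot 100 mm across; the feet hold them fast to the bench and the caps do not turn.
- lunchbox: Closed blue plastic lunchbox, 121 x 181 x 60 mm (x, y, z), about 0.6 kg, loose, flat beyond the jars; origin at the centre of its underside. Not to be shifted. (A red cupcake case 32 mm high and a flat banded pair of chopsticks also lie loose on the bench, clear of the jars.)
Not all that is in view belongs to the job. Leave any pink look-alike of the part that bears green_knob alone. What is shaped like the part that bears orange_knob but purple is not meant.

How it is judged:
By the outcome, as a careful person would: the job done as asked, in the order asked, and still so for the second after the job is handed in, with the robot touching nothing.
It also fails if it takes over 32 s, if anything falls off the work surface, if the arm or the gripper's body presses on something with over 40 N, if the wrist force passes 120 N, or if a joint passes its speed limit or range.

## Working session

There is one attempt and no reset: what is moved stays moved. The work goes in short steps, Python scripts to look and compute and a tool call to move; the robot and the scene stay as the last step left them, time stands still between calls to the robot, and variables do not carry over. Pictures are saved under pics/ and viewed, at most 10 in all, crops included, and the job is handed in when it is done.

Besides the shell and the picture viewer there is one more tool, called after "Emit:" by a JSON object that holds its "method" and its "body". drive_tool: Moves the arm, as the interface text tells. Its arguments: {"type":"object","properties":{"series":{"type":"array"},"hand":{"type":"number"},"newtons":{"type":"number"}},"required":["series"]}

```bash
mkdir -p pics; ls
python3 - <<'E'
from bench import r, vision
import cv2, numpy as np
s=r.read_state(); print(s)
for n in("scene","top"):
    c=vision.camera(n); cv2.imwrite(f"pics/{n}0.png",c["color"][...,::-1]); np.savez(f"pics/{n}.npz",**c)
    print(n,c["intrinsics"].tolist(),np.round(-c["R"].T@c["t"],3),np.round(c["R"],3).tolist())
E
```

```text
pics
{'time': 0.0, 'joint_positions': array([ 1.27441532,  0.33286265, -0.06470384,  1.46093138,  0.02161053,
        1.34990657, -0.08850268]), 'joint_vel': array([-0.0008013 , -0.00064008, -0.00071621, -0.00018708, -0.00091656,
        0.00024447,  0.00179583]), 'joint_torque': array([-4.27491577e-04, -6.23266625e+01,  2.42836325e-02, -3.89897060e+01,
       -6.13914547e-02,  3.99952219e-02,  1.92689217e-04]), 'ee_pos': array([ 0.16886191, -0.60132254,  0.19906449]), 'eef_rot': array([ 9.90643230e-01,  1.36475247e-01, -1.33268856e-04, -6.93309769e-04]), 'ft_force': array([-0.2252926 , -0.07163275,  0.02968822]), 'torque': array([-0.02598012, -0.00137939, -0.04486228]), 'grip_force': 0.0, 'width': 0.08702900216025179}
scene [[503.29217841403823, 0.0, 312.1002006115342], [0.0, 503.29217841403823, 244.53030933787142], [0.0, 0.0, 1.0]] [1.057 0.379 0.691] [[-0.58, 0.815, 0.0], [0.589, 0.419, -0.691], [-0.563, -0.4, -0.723]]
top [[610.3318435660298, 0.0, 315.1729147829631], [0.0, 610.3318435660298, 243.23929523281942], [0.0, 0.0, 1.0]] [0.479 0.05  1.339] [[-0.019, -1.0, 0.014], [-0.997, 0.018, -0.079], [0.078, -0.016, -0.997]]
```

View pics/top0.png

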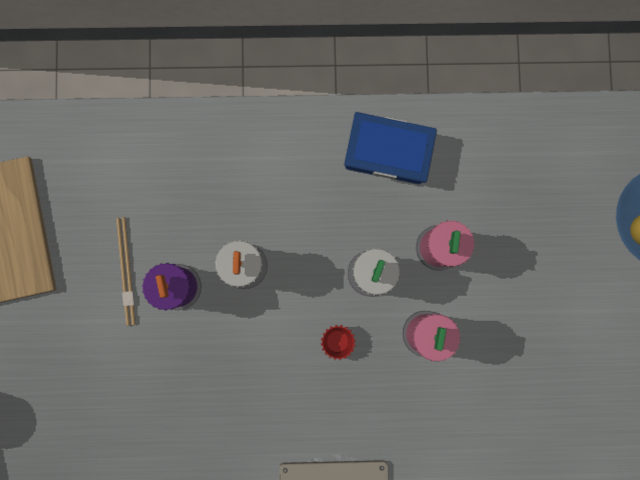

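View pics/scene0.png

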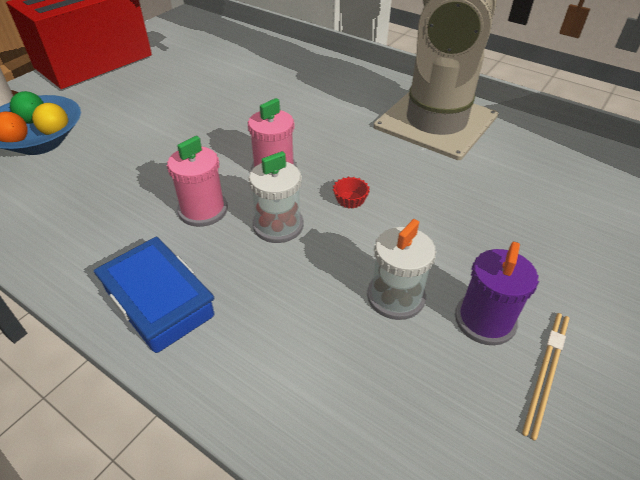

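The salad jar, white cap and red balls, has its green knob at about (378,270) in top and (274,164) in scene. The pink and purple jars are look-alikes. Next I'll measure the axis and the bar angle.

```bash
cat > h.py <<'E'
import cv2, numpy as np
def mask(c, roi):
    h=cv2.cvtColor(c,cv2.COLOR_RGB2HSV); m=cv2.inRange(h,(45,90,30),(85,255,255))
    k=np.zeros_like(m); x0,y0,x1,y1=roi; k[y0:y1,x0:x1]=m[y0:y1,x0:x1]; return k
def box(p,c,cap=0):
    a=np.array([[x,y,z] for x in(-.022,.022) for y in(-.006,.006) for z in(-.015,.015)])
    C,S=np.cos(p[2]),np.sin(p[2]); R=np.array([[C,-S,0],[S,C,0],[0,0,1]])
    return a@R.T+[p[0],p[1],p[3]]
def proj(X,c):
    q=(X@c["R"].T+c["t"])@c["intrinsics"].T; return q[:,:2]/q[:,2:]
def sil(p,c,s=4):
    m=np.zeros((480*1,640),np.uint8); h=cv2.convexHull(proj(box(p,c),c).astype(np.float32))
    cv2.fillConvexPoly(m,np.round(h*16).astype(np.int32),255,cv2.LINE_AA,4); return m
E
python3 - <<'E'
from h import *
from scipy.optimize import minimize
T=dict(np.load("pics/top.npz"));S=dict(np.load("pics/scene.npz"))
ms=[(T,mask(T["color"],(362,250,395,292))),(S,mask(S["color"],(255,145,295,180)))]
for c,m in ms:
    mm=cv2.moments(m,True);print(mm["m00"],mm["m10"]/mm["m00"],mm["m01"]/mm["m00"])
f=lambda p:sum(np.abs(sil(p,c).astype(float)-m).sum()/255/(m>0).sum() for c,m in ms)
best=None
for a in np.arange(-1.6,1.6,.2):
    q=minimize(f,[.455,-.06,a,.155],method="Nelder-Mead",options=dict(initial_simplex=np.array([.455,-.06,a,.155])+np.vstack([np.zeros(4),np.diag([.01,.01,.2,.006])])))
    if best is None or q.fun<best.fun: best=q
print(best.x,best.fun)
for n,(x,y,w) in dict(p1=(455,243,.167),p2=(440,338,.167)).items():
    d=T["R"].T@np.linalg.inv(T["intrinsics"])@[x,y,1];o=-T["R"].T@T["t"];print(n,o+d*(w-o[2])/d[2])
E
```

```text
141.0 377.6595744680851 270.5390070921986
386.0 273.5388601036269 162.7357512953368
[ 1.31497855  1.80823331  0.93799166 -1.844941  ] 2.0
p1 [ 0.56718785 -0.23935781  0.167     ]
p2 [ 0.38587737 -0.2038476   0.167     ]
```

Run:
```python
from h import *
from scipy.optimize import minimize
T=dict(np.load("pics/top.npz"));S=dict(np.load("pics/scene.npz"))
ms=[(T,mask(T["color"],(362,250,395,292))),(S,mask(S["color"],(255,145,295,180)))]
P=[c["intrinsics"]@np.c_[c["R"],c["t"]] for c,m in ms]
X=cv2.triangulatePoints(P[0],P[1],np.array([[377.7],[270.5]]),np.array([[273.5],[162.7]]));X=(X[:3]/X[3]).ravel();print(X)
f=lambda p:sum(np.abs(sil(p,c).astype(float)-m).sum()/255/(m>0).sum() for c,m in ms)
best=None
for a in np.arange(-1.6,1.6,.2):
    p=np.array([X[0],X[1],a,X[2]])
    q=minimize(f,p,method="Nelder-Mead",options=dict(initial_simplex=p+np.vstack([np.zeros(4),np.diag([.01,.01,.2,.006])])))
    if best is None or q.fun<best.fun: best=q
    print(q.x.round(4),round(q.fun,3))
x=best.x
from bench import r
s=r.read_state();print("delta cm",(x[[0,1,3]]-s["ee_pos"])*100)
```

```text
[ 0.51677176 -0.08912398  0.1535588 ]
[ 0.5159 -0.0892 -0.3154  0.1509] 0.906
[ 0.5164 -0.0893 -0.4817  0.1507] 0.911
[ 0.5158 -0.0891 -0.3875  0.1503] 0.904
[ 0.5165 -0.0888 -0.4031  0.1505] 0.912
[ 0.5157 -0.0891 -0.4284  0.1503] 0.908
[ 0.516  -0.0894 -0.3413  0.1502] 0.905
[ 0.5167 -0.0887 -0.393   0.1509] 0.91
[ 0.5153 -0.0897 -0.2718  0.1499] 0.905
[ 0.5167 -0.0892 -0.3316  0.151 ] 0.907
[ 0.5167 -0.0895 -0.3615  0.1508] 0.913
[ 0.5162 -0.0896 -0.2877  0.1505] 0.904
[ 0.5167 -0.0886 -0.477   0.1513] 0.914
[ 0.5154 -0.0894  2.8024  0.1503] 0.904
[ 0.516  -0.0891  2.825   0.1506] 0.904
[ 0.5172 -0.0893  2.774   0.1509] 0.91
[ 0.5157 -0.0894  2.8304  0.1505] 0.905
delta cm [34.71205851 51.22894606 -4.85509406]
```

Emit:
{"method": "drive_tool", "body": {"series": [[[0, 0, 5], 0], [[1.5, 2, 4], 0], [[2.3, 3.4, 1], -3], [[2.3, 3.4, 0], -3], [[2.3, 3.4, 0], -3], [[2.3, 3.4, 0], -3], [[2.3, 3.4, 0], -3], [[2.3, 3.4, 0], -3], [[2.3, 3.4, 0], -3], [[2.3, 3.4, 0], -3]], "hand": 0, "newtons": 30}}

```text
time: 1.35
ee_pos: [0.3685, -0.3084, 0.2996]
eef_rot: [0.997, -0.073, -0.0, -0.0]
ft_force: [0.8, -0.8, 0.7]
width: 0.0867
grip_force: 0.0
```

Emit:
{"method": "drive_tool", "body": {"series": [[[2.3, 3.4, 0], -3], [[2.3, 3.4, 0], -3], [[2.3, 3.4, 0], -3], [[2.3, 3.4, 0], -3], [[2.3, 3.4, 0], 0], [[2.3, 3.4, 0], 0], [[1, 1.6, 0], 0], [[0, 0, 0], 0], [[0, 0, 0], 0], [[0, 0, 0], 0]]}}

```text
time: 2.6
ee_pos: [0.5156, -0.091, 0.2999]
eef_rot: [0.984, -0.177, -0.0, 0.0]
ft_force: [0.3, -0.4, -1.4]
width: 0.0868
grip_force: 0.0
```

Run:
```python
from bench import r, vision
import cv2, numpy as np
from scipy.spatial.transform import Rotation as Ro
s=r.read_state(); c=vision.camera("wrist"); cv2.imwrite("pics/w1.png",c["color"][...,::-1])
Rt=Ro.from_quat(s["eef_rot"]).as_matrix(); M=c["mount"]
Rw=Rt@M[:3,:3]; tw=Rt@M[:3,3]+s["ee_pos"]
np.savez("pics/w1.npz",color=c["color"],intrinsics=c["intrinsics"],R=Rw.T,t=-Rw.T@tw)
print(s["time"],s["ee_pos"],np.degrees(np.arctan2(Rt[1,0],Rt[0,0])),s["joint_positions"].round(2),tw)
```

```text
2.6 [ 0.51557261 -0.09099009  0.2998898 ] -20.421980027737025 [ 0.62  0.11 -0.58  1.53  0.06  1.51 -1.89] [ 0.58381165 -0.1158181   0.4849454 ]
```

View pics/w1.png

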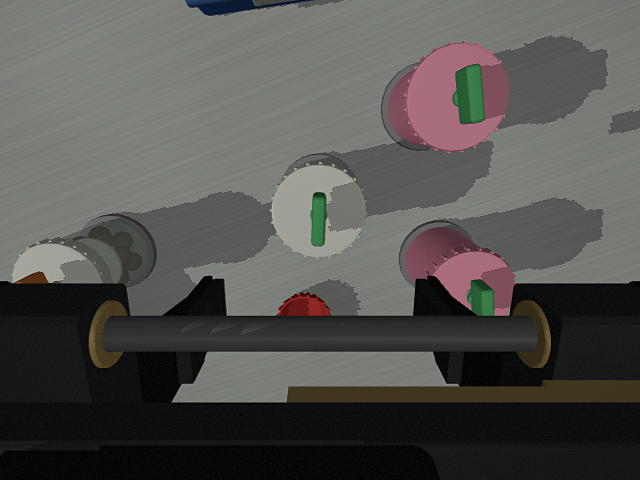

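The wrist view shows the green bar at about (318,218) on the white cap, standing nearly vertical in the image and so nearly aligned with the pads. I'll refine the pose with all three views.

Run:
```python
from h import *
from scipy.optimize import minimize
L=lambda n:dict(np.load(f"pics/{n}.npz"))
T,S,W=L("top"),L("scene"),L("w1")
def mk(c,roi):
    m=mask(c["color"],roi); return cv2.morphologyEx(m,cv2.MORPH_CLOSE,np.ones((3,3),np.uint8))
A=[(T,mk(T,(362,250,395,292))),(S,mk(S,(255,145,295,180))),(W,mk(W,(295,180,345,255)))]
def fit(ms):
    f=lambda p:sum(np.abs(sil(p,c).astype(float)-m).sum()/255/(m>0).sum() for c,m in ms)
    return min((minimize(f,p,method="Nelder-Mead",options=dict(initial_simplex=p+np.vstack([np.zeros(4),np.diag([.006,.006,.15,.006])]))) for p in [np.array([.516,-.089,a,.152]) for a in(-.5,-.35,-.2)]),key=lambda q:q.fun)
for ms in (A,A[1:],A[2:]):
    q=fit(ms);print(q.x.round(4),np.degrees(q.x[2]),q.fun)
q=fit(A)
for c,m in A:
    print((m>0).sum(),(sil(q.x,c)>127).sum(),cv2.boundingRect(m),cv2.boundingRect(sil(q.x,c)))
```

```text
[ 0.5153 -0.0891 -0.3865  0.1502] -22.142523269114115 1.12337204936133
[ 0.5151 -0.0894 -0.3672  0.1497] -21.039009247226126 0.55043387279464
[ 0.5097 -0.0871 -0.3838  0.1187] -21.992498831541244 0.10405301785518677
141 218 (372, 260, 13, 22) (368, 258, 19, 27)
388 510 (262, 152, 24, 22) (259, 150, 29, 29)
716 859 (310, 192, 17, 54) (309, 191, 19, 58)
```

Emit:
{"method": "drive_tool", "body": {"series": [[[0, 0.2, -2], -1], [[0, 0, -2.5], 0], [[0, 0, -2.5], 0], [[0, 0, -2.5], 0], [[0, 0, -2], 0], [[0, 0, -2], 0], [[0, 0, -1.5], 0], [[0, 0, -0.5], 0], [[0, 0, 0], 0], [[0, 0, 0], 0]]}}

```text
time: 3.9
ee_pos: [0.5165, -0.0878, 0.1456]
eef_rot: [0.983, -0.185, 0.001, 0.0]
ft_force: [0.0, 0.1, 0.7]
width: 0.0872
grip_force: 0.0
```

Emit:
{"method": "drive_tool", "body": {"series": [[[0, 0, 0], 0], [[0, 0, 0], 0], [[0, 0, 0], 0], [[0, 0, 0], 0], [[0, 0, 0], 0], [[0, 0, 0], 0], [[0, 0, 0], 0], [[0, 0, 0], 0], [[0, 0, 0], 0], [[0, 0, 0], 0]], "hand": 1, "newtons": 30}}

```text
time: 5.15
ee_pos: [0.516, -0.0877, 0.1449]
eef_rot: [0.983, -0.185, 0.0, 0.0]
ft_force: [-0.5, 0.2, 0.7]
width: 0.0017
grip_force: 0.3
```

Run:
```python
from bench import r, vision
import cv2, numpy as np
s=r.read_state();print(s["width"],s["grip_force"],s["time"])
a=vision.camera("scene")["color"][60:260,180:400]; b=vision.camera("wrist")["color"]
a=cv2.resize(a,(440,400)); b=cv2.resize(b[80:],(360,225))
o=np.zeros((400,800,3),np.uint8);o[:,:440]=a;o[:225,440:]=b
cv2.imwrite("pics/m2.png",o[...,::-1])
```

```text
0.0016956838354989442 0.2675146558067354 5.15
```

View pics/m2.png

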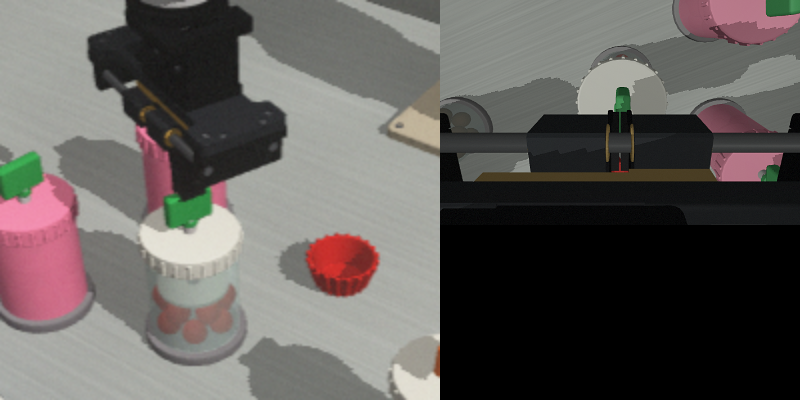

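The fingers have closed but the width reads 1.7 mm, and the bar in scene seems to stand in front of them. I'll look closer with the TCP projected into the picture.

Run:
```python
from bench import r, vision
from h import *
from scipy.spatial.transform import Rotation as Ro
s=r.read_state(); Rt=Ro.from_quat(s["eef_rot"]).as_matrix()
pts=s["ee_pos"]+np.array([[0,0,.008],[0,0,0],[0,0,-.011]])@Rt.T
o=[]
S=vision.camera("scene");W=vision.camera("wrist")
M=W["mount"];Rw=Rt@M[:3,:3];tw=Rt@M[:3,3]+s["ee_pos"];W["R"]=Rw.T;W["t"]=-Rw.T@tw
print(M.round(3).tolist(), s["joint_positions"].round(3))
for c,(x,y) in((S,(240,120)),(W,(280,200))):
    p=proj(pts,c);print(p.round(1).tolist())
    im=c["color"][y:y+80,x:x+80]; im=cv2.resize(im,(400,400),interpolation=cv2.INTER_NEAREST)
    for q in p: cv2.circle(im,tuple(int(v) for v in (q-[x,y])*5),3,(255,0,255),1)
    o.append(im)
cv2.imwrite("pics/m3.png",np.hstack(o)[...,::-1])
```

```text
[[-0.001, -0.964, -0.267, 0.073], [1.0, -0.001, -0.0, -0.0], [-0.0, -0.267, 0.964, -0.185], [0.0, 0.0, 0.0, 1.0]] [ 0.606  0.197 -0.582  1.776  0.115  1.203 -1.951]
[[274.2, 170.3], [273.9, 166.7], [273.6, 161.6]]
[[320.3, 273.7], [320.3, 279.1], [320.4, 287.4]]
```

View pics/m3.png

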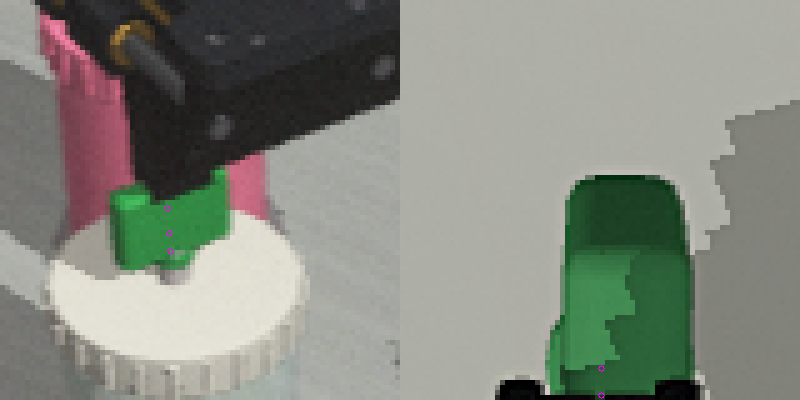

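Run:
```python
from bench import r, vision
from h import *
W=vision.camera("wrist")["color"][220:380,250:390];T=vision.camera("top")["color"][210:330,320:440]
cv2.imwrite("pics/m4.png",np.hstack([cv2.resize(W,(480,548)),cv2.resize(T,(320,548))])[...,::-1])
```

```text
(no output)
```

View pics/m4.png

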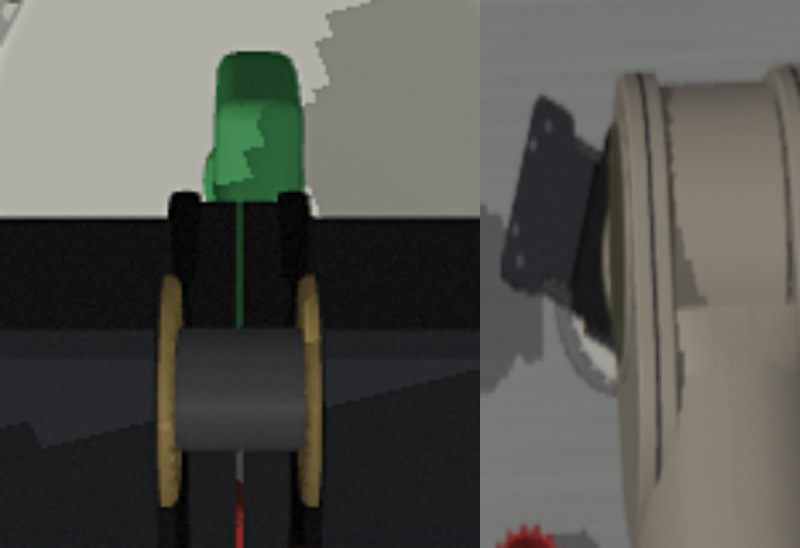

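The fingers are shut above the bar: the bar shows through the gap between them, and in scene the tips end at the bar's top. So the tips are higher than I assumed, and I'll check by how much.

Run:
```python
from bench import r, vision
from h import *
from scipy.spatial.transform import Rotation as Ro
print(r.finger_overhang,[a for a in dir(r) if a[0]!="_"])
s=r.read_state(); Rt=Ro.from_quat(s["eef_rot"]).as_matrix();print(s["ee_pos"],s["ft_force"],s["joint_torque"].round(1))
S=dict(np.load("pics/scene.npz"));M=vision.camera("wrist");W=dict(intrinsics=M["intrinsics"]);M=M["mount"]
Rw=Rt@M[:3,:3];tw=Rt@M[:3,3]+s["ee_pos"];W["R"]=Rw.T;W["t"]=-Rw.T@tw
for d in(.008,-.005,-.015,-.02,-.025,-.03):
    p=s["ee_pos"]+np.array([[.0095,.008,d],[.0095,-.008,d],[-.0095,-.008,d]])@Rt.T
    print(d,proj(p,W).round(0).tolist(),proj(p,S).round(0).tolist())
```

```text
0.008 ['PlanningError', 'close_job', 'finger_overhang', 'read_state']
[ 0.5160658  -0.0877159   0.14492164] [-0.23506844  0.1169011   0.54658371] [ -0.  -45.6  -3.8 -36.8  -0.   -0.1   0. ]
0.008 [[335.0, 257.0], [305.0, 257.0], [306.0, 290.0]] [[267.0, 170.0], [272.0, 175.0], [281.0, 171.0]]
-0.005 [[336.0, 265.0], [304.0, 265.0], [305.0, 300.0]] [[267.0, 164.0], [271.0, 169.0], [281.0, 165.0]]
-0.015 [[337.0, 272.0], [304.0, 272.0], [304.0, 309.0]] [[266.0, 159.0], [271.0, 164.0], [280.0, 160.0]]
-0.02 [[338.0, 276.0], [303.0, 276.0], [304.0, 313.0]] [[266.0, 157.0], [271.0, 162.0], [280.0, 158.0]]
-0.025 [[338.0, 280.0], [303.0, 280.0], [303.0, 318.0]] [[266.0, 155.0], [271.0, 159.0], [280.0, 156.0]]
-0.03 [[339.0, 284.0], [302.0, 284.0], [303.0, 323.0]] [[266.0, 152.0], [270.0, 157.0], [280.0, 153.0]]
```

The tips really stand about 22 mm behind the reported TCP, in both views and with the fingers open or shut, which is 30 mm higher than stated. They are now just over the bar. I'll open, trim sideways, go 2.7 cm lower and regrip.

Emit:
{"method": "drive_tool", "body": {"series": [[[-0.1, -0.2, 0.3], 0], [[0, 0, 0], 0], [[0, 0, 0], 0], [[0, 0, 0], 0], [[0, 0, 0], 0], [[0, 0, -0.5], 0], [[0, 0, -1], 0], [[0, 0, -1], 0], [[0, 0, -0.5], 0], [[0, 0, 0], 0]], "hand": 0.5}}

```text
time: 6.75
ee_pos: [0.5148, -0.0896, 0.1174]
eef_rot: [0.983, -0.185, -0.0, -0.0]
ft_force: [-0.8, -0.6, -0.8]
width: 0.0432
grip_force: 0.0
```

Run:
```python
from bench import r, vision
from h import *
s=r.read_state();print(s["ee_pos"],s["ft_force"],s["width"])
S=vision.camera("scene")["color"][110:210,220:340];W=vision.camera("wrist")["color"][200:380,220:420]
cv2.imwrite("pics/m5.png",np.hstack([cv2.resize(S,(400,333)),cv2.resize(W,(400,333))])[...,::-1])
```

```text
[ 0.5147556  -0.0896408   0.11736553] [-0.8288536  -0.56280024 -0.75023898] 0.043152211301915926
```

View pics/m5.png

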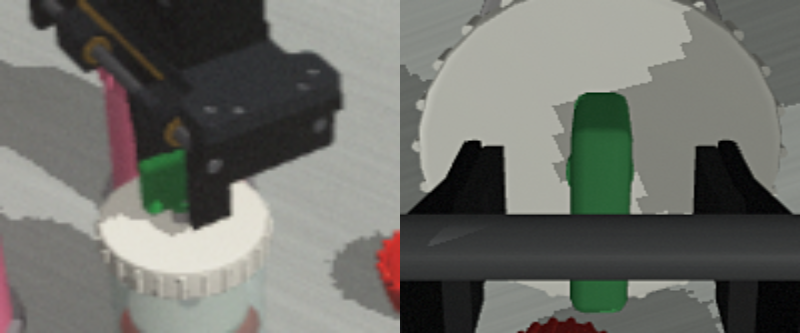

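Fingers straddle the bar, centred (bar x≈602, pad gap 505–695 in the crop), with the tips clear of the cap. Closing.

Emit:
{"method": "drive_tool", "body": {"series": [[[0, 0, 0], 0], [[0, 0, 0], 0], [[0, 0, 0], 0], [[0, 0, 0], 0], [[0, 0, 0], 0], [[0, 0, 0], 0], [[0, 0, 0], 0], [[0, 0, 0], 0], [[0, 0, 0], 0], [[0, 0, 0], 0]], "hand": 1, "newtons": 30}}

```text
time: 8.1
ee_pos: [0.5151, -0.0898, 0.118]
eef_rot: [0.983, -0.185, 0.0, 0.0]
ft_force: [-2.6, 1.0, 4.1]
width: 0.0118
grip_force: 30.0
```

Emit:
{"method": "drive_tool", "body": {"series": [[[0, 0, 0.17], 4], [[0, 0, 0.18], 4], [[0, 0, 0.17], 4], [[0, 0, 0.18], 4], [[0, 0, 0.17], 4], [[0, 0, 0.18], 4], [[0, 0, 0.17], 4], [[0, 0, 0.18], 4], [[0, 0, 0.17], 4], [[0, 0, 0.18], 4]]}}

```text
time: 9.35
ee_pos: [0.515, -0.0906, 0.1355]
eef_rot: [0.987, 0.163, -0.0, 0.001]
ft_force: [-1.2, -3.2, 3.0]
width: 0.0117
grip_force: 30.0
```

Run:
```python
from bench import r
import numpy as np
s=r.read_state();q=s["eef_rot"];print(s["ee_pos"],np.degrees(2*np.arctan2(q[1],q[0])),s["ft_force"],s["torque"],s["width"],s["joint_positions"].round(2))
```

```text
[ 0.51500923 -0.09063237  0.13546384] 18.77114949957093 [-1.20115024 -3.16867089  3.03189831] [-0.59433464  0.14158919 -0.15276993] 0.011737181132494456 [ 0.68  0.22 -0.66  1.79  0.14  1.19 -1.27]
```

Emit:
{"method": "drive_tool", "body": {"series": [[[0, 0, 0.17], 4], [[0, 0, 0.18], 4], [[0, 0, 0.17], 4], [[0, 0, 0.18], 4], [[0, 0, 0.17], 4], [[0, 0, 0.18], 4], [[0, 0, 0.09], 2], [[0, 0, 0.09], 2], [[0, 0, 0], 0], [[0, 0, 0], 0]]}}

```text
time: 10.6
ee_pos: [0.5154, -0.0911, 0.1478]
eef_rot: [0.918, 0.396, 0.0, 0.001]
ft_force: [1.9, -5.2, 2.1]
width: 0.0116
grip_force: 30.0
```

Run:
```python
from bench import r
import numpy as np
s=r.read_state();q=s["eef_rot"];print(s["ee_pos"],np.degrees(2*np.arctan2(q[1],q[0])),s["ft_force"],s["torque"],s["width"])
```

```text
[ 0.51537574 -0.09108762  0.14780227] 46.60411000483143 [ 1.89344807 -5.19923058  2.122829  ] [-1.32820522 -0.40655807 -0.03956146] 0.011582538852126687
```

Emit:
{"method": "drive_tool", "body": {"series": [[[0, 0, 0.07], 1.5], [[0, 0, 0.06], 1.5], [[0, 0, 0.07], 1.5], [[0, 0, 0.06], 1.5], [[0, 0, 0.07], 1.5], [[0, 0, 0.06], 1.5], [[0, 0, 0.07], 1.5], [[0, 0, 0.06], 1.5], [[0, 0, 0], 0], [[0, 0, 0], 0]]}}

```text
time: 11.85
ee_pos: [0.5156, -0.0913, 0.1529]
eef_rot: [0.872, 0.489, 0.0, 0.001]
ft_force: [3.4, -6.2, 0.2]
width: 0.012
grip_force: 30.0
```

```bash
cat > st.py <<'E'
from bench import r
import numpy as np
s=r.read_state();q=s["eef_rot"];print(s["ee_pos"],np.degrees(2*np.arctan2(q[1],q[0])),s["ft_force"],s["torque"],s["width"])
E
python3 st.py
```

```text
[ 0.51555604 -0.09127746  0.15288554] 58.57903984154252 [ 3.37273353 -6.23876235  0.16253673] [-1.41710552 -0.76106674 -0.16344386] 0.012022484359167218
```

Emit:
{"method": "drive_tool", "body": {"series": [[[0, 0, 0.04], 1], [[0, 0, 0.02], 1], [[0, 0, 0], 1], [[0, 0, 0], 1], [[0, 0, 0], 1], [[0, 0, 0], 1], [[0, 0, 0], 0], [[0, 0, 0], 0], [[0, 0, 0], 0], [[0, 0, 0], 0]]}}

```text
time: 13.1
ee_pos: [0.5155, -0.0913, 0.1533]
eef_rot: [0.846, 0.534, 0.0, 0.001]
ft_force: [2.4, -4.7, -2.2]
width: 0.0126
grip_force: 31.0
```

```bash
python3 st.py
```

```text
[ 0.51547054 -0.0912872   0.15326919] 64.53423556016592 [ 2.41470541 -4.67624133 -2.24703077] [-1.32124971 -0.90565531 -0.62981537] 0.012643877265087068
```

Moment of −0.63 N m and the jaws being prised open: the knob is on its stop. Releasing and lifting away.

Emit:
{"method": "drive_tool", "body": {"series": [[[0, 0, 0], 0], [[0, 0, 0], 0], [[0, 0, 0], 0], [[0, 0, 0], 0], [[0, 0, 0], 0], [[0, 0, 0], 0], [[0, 0, 1], 0], [[0, 0, 2], 0], [[0, 0, 3], 0], [[0, 0, 4], 0]], "hand": 0.5}}

```text
time: 14.35
ee_pos: [0.5146, -0.0897, 0.2547]
eef_rot: [0.845, 0.535, -0.0, -0.0]
ft_force: [0.9, 0.3, -0.1]
width: 0.0434
grip_force: 0.0
```

Emit:
{"method": "drive_tool", "body": {"series": [[[-1, 0, 4], 0], [[-3, -2, 2], 0], [[-3, -3, 0], 0], [[-3, -4, 0], 0], [[-2, -4, 0], 0], [[-1, -4, 0], 0], [[0, -4, 0], 0], [[0, 0, 0], 0], [[0, 0, 0], 0], [[0, 0, 0], 0]]}}

```text
time: 15.6
ee_pos: [0.3855, -0.2986, 0.314]
eef_rot: [0.844, 0.536, 0.0, 0.0]
ft_force: [-0.1, 0.1, 0.5]
width: 0.0436
grip_force: 0.0
```

```bash
python3 st.py
python3 - <<'E'
from bench import r, vision
from h import *
from scipy.optimize import minimize
T=vision.camera("top");S=vision.camera("scene")
cv2.imwrite("pics/f.png",np.hstack([cv2.resize(S["color"],(400,300)),cv2.resize(T["color"],(400,300))])[...,::-1])
m=mask(S["color"],(250,125,300,180))
f=lambda p:np.abs(sil([.5153,-.0893,p[0],p[1]],S).astype(float)-m).sum()/255/(m>0).sum()
for a in(.5,.8,1.1,1.4):
    q=minimize(f,[a,.18],method="Nelder-Mead",options=dict(initial_simplex=[[a,.18],[a+.2,.18],[a,.188]]));print(np.degrees(q.x[0]),q.x[1],q.fun)
E
```

```text
[ 0.38549892 -0.29862381  0.31398734] 64.79007318808462 [-0.06706189  0.11886962  0.46625799] [ 0.01640271 -0.04888199  0.01498781] 0.04355000044606903
48.941334079774066 0.187903285086155 0.3352622349752909
48.75673165424573 0.1875102157592774 0.33546947234178226
48.96439126161949 0.18788867187499997 0.33604336043360433
48.941334079774045 0.187903285086155 0.3352622349752909
```

View pics/f.png

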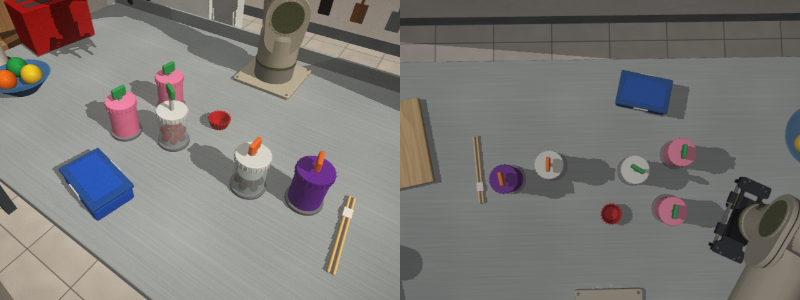

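The final picture shows the green knob raised and turned, bar centre at about 0.187 m, which is the full 35 mm. The lunchbox and the orange knob look as they did at the start, and the hand is clear. Handing in.

```bash
python3 -c "
from bench import r
print(r.close_job())"
```

```text
the job is handed in; nothing more can be done
None
```

The green knob is turned anticlockwise to its stop and left up (bar about 35 mm higher), with the hand clear, the orange knob and lunchbox untouched, and the job handed in at about 16 s; the first grip closed just above the bar, because the fingertips stood about 30 mm higher than stated, so I opened and regripped lower.

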